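# Point out the sheared wheel stud and the spare that fits

## Task

One of the five wheel studs on the brake drum has sheared off, leaving a short stump: show your mate which one by holding the fingertips straight above the stump, a finger's breadth or two clear of it, for two seconds. Then point in the same way at the spare that fits, the middle-length one of the three studs standing in the tray, for two seconds, and finish still pointing at it. Touch and move nothing, and travel well above everything so that no other stud seems to be meant.

Things in the scene. Friction and masses are not known exactly. Their poses are not given: they have to be found in the camera images.
- drum: Dark brownish-grey cast-iron brake drum with hub, 236 mm across, lying open side down on the bench; 6 kg, loose. Origin: centre of its underside, z up. Its flat top face is 72 mm above the bench; a hollow hub 62 mm across stands 24 mm higher in the middle. Five 12 mm studs stand upright in the face, evenly spaced on a circle of 57 mm radius (67 mm from one to the next); four are whole and stand 40 mm above the face, one is a stump 8 mm high.
- stump (a point): Top of the sheared stud's stump, 12 mm across, 8 mm above the drum's face (80 mm above the bench), on the drum's own +x axis; z up.
- stud1 (a point): Tip of a whole stud, 72 degrees anticlockwise from the stump seen from above; 112 mm above the bench.
- stud2 (a point): Tip of a whole stud, 144 degrees anticlockwise from the stump; 112 mm above the bench.
- stud3 (a point): Tip of a whole stud, 216 degrees anticlockwise from the stump; 112 mm above the bench.
- stud4 (a point): Tip of a whole stud, 288 degrees anticlockwise from the stump; 112 mm above the bench.
- tray: Shallow dark steel parts tray, fixed, 110 x 220 mm (its own x, y), 18 mm high, walls and floor 3 mm. Origin: centre of its underside. The drum and the tray may lie on either side of the robot's middle line.
- spare_short: Loose steel spare stud standing on its flat round head (25 mm across) in the tray: 12 mm thread, 38 mm tall in all. Origin: centre of the head's underside. The three spares stand in a row along the tray's y, about 60 mm apart, in any order.
- short_tip (a point): Top end of the short spare, 38 mm above its underside.
- spare_middle: The spare that fits: the same kind of stud, 57 mm tall in all. Origin: centre of the head's underside.
- middle_tip (a point): Top end of the middle-length spare, 57 mm above its underside (60 mm above the bench); z up.
- spare_long: The same kind of stud, 77 mm tall in all. Origin: centre of the head's underside.
- long_tip (a point): Top end of the long spare, 77 mm above its underside.
- hammer: Bystander: wooden-handled hammer lying on the bench beyond the work, about 300 mm long.
- grease_tin: Bystander: plain grey tin, 84 mm across, 90 mm tall, standing to the robot's left. Origin: centre of its underside.
- socket: Bystander: steel socket standing on end, 34 mm across, 80 mm tall, between the work and the robot. Origin: centre of its underside.
- carton: Bystander: cardboard carton 120 x 90 x 60 mm with a paper band, to the robot's right. Origin: centre of its underside.
Mind the look-alikes: they are no part of the job. What is shaped like the spare_long but red is not meant. What is shaped like the drum but yellow is not meant.

How it is judged:
On the way, in this order (a step that is already met when the one before it is completed fails the run):
1. the fingertips are held straight above the sheared stump, close over it, for 1.5 s (horizontal distance between the grasp point and stump below 0.016 m and z of the grasp point in the frame of stump between 0.018 and 0.075 m), for 1.5 s.
2. the fingertips are held straight above the middle-length spare, close over it, for 1.5 s (horizontal distance between the grasp point and middle_tip below 0.016 m and z of the grasp point in the frame of middle_tip between 0.018 and 0.075 m), for 1.5 s.
At the end, for the whole second after the job is handed in: The grasp point (about 19 mm behind the fingertips) is within 16 mm, seen from above, of the middle-length spare's axis and 18 to 75 mm above its top; drum, spares and bystanders are at rest within 5 mm of where they stood, drum and spares upright (all of step 2 and distance of each of drum, spare_short, spare_middle, spare_long, hammer, grease_tin, socket, carton from where it was at the start of the episode below 0.005 m and angle between each of spare_short, spare_middle, spare_long, drum's own z axis and vertical below 0.1 rad and linear speed of each of spare_short, spare_middle, spare_long, drum below 0.02 m/s); the robot touches nothing.
It fails at once if the robot touches the drum, the tray or a spare (over 0.3 N) (contact force between any of drum, tray, spare_short, spare_middle, spare_long and the fingers above 0.3 N or contact force between any of drum, tray, spare_short, spare_middle, spare_long and the arm above 0.3 N).
It fails at once if the robot touches a bystander (over 0.3 N) (contact force between any of hammer, grease_tin, socket, carton and the fingers above 0.3 N or contact force between any of hammer, grease_tin, socket, carton and the arm above 0.3 N).
It fails at once if the drum, a spare or a bystander is moved by more than 5 mm (distance of any of drum, spare_short, spare_middle, spare_long, hammer, grease_tin, socket, carton from where it was at the start of the episode above 0.005 m).
It fails at once if another stud is pointed at: the grasp point comes within 12 mm of its axis seen from above and less than 60 mm above its tip (fingertips lower than about 40 mm over it) ((horizontal distance between the grasp point and stud1 below 0.012 m and z of the grasp point in the frame of stud1 below 0.06 m) or (horizontal distance between the grasp point and stud2 below 0.012 m and z of the grasp point in the frame of stud2 below 0.06 m) or (horizontal distance between the grasp point and stud3 below 0.012 m and z of the grasp point in the frame of stud3 below 0.06 m) or (horizontal distance between the grasp point and stud4 below 0.012 m and z of the grasp point in the frame of stud4 below 0.06 m) or (horizontal distance between the grasp point and short_tip below 0.012 m and z of the grasp point in the frame of short_tip below 0.06 m) or (horizontal distance between the grasp point and long_tip below 0.012 m and z of the grasp point in the frame of long_tip below 0.06 m)).
It also fails if it takes over 45 s, if anything falls off the work surface, if the arm or the gripper's body presses on something with over 40 N, if the wrist force passes 120 N, or if a joint passes its speed limit or range.

## Robot

A 6-joint arm with a two-finger parallel gripper is mounted at the origin on the work surface. World frame = base frame: x ahead of the robot, y to its left, z up, the work surface at z = 0. Lengths are in m, angles in rad, forces in N, time in s.
With the tool pointing down it reaches from about 0.425 to 1.125 m from the base axis. Payload 14.9 kg.
Tool frame: the origin (TCP) lies at the very end of the fingers, on their centre line; the grasp point (between the pads) lies ctrl.grip_depth behind it (ctrl.grip_depth is the distance from the TCP to the grasp point, in m); x points along the fingers, z is the direction in which the jaws open and shut, and the axes are right-handed (so a half turn about x gives the same grasp; the last joint's range is limited). The gripper opens to 91 mm and grips with 3 to 60 N. Pads are 32 mm wide; open, the fingers measure 118 mm over their backs; the gripper's body (76 mm by 178 mm) begins 60 mm behind the grasp point.
Start: joints at [-1.21, 0.379, 1.734, -0, 1.028, -0.033], TCP at [0.269, -0.646, 0.214] pointing down, gripper open.
Joint ranges: [-2.77, 2.77], [-0.74, 2.19], [0, 2.66], [-1.06, 4.2], [0.31, 2.87], [-3.08, 3.08]. Speed limits (rad/s): [1.89, 1.89, 2.39, 3.14, 3.14, 3.14].

## Interface

Orientations are given as [roll, pitch, yaw] about the fixed x, y, z axes, in that order (R = Rz(yaw) Ry(pitch) Rx(roll)).
In Python, from bench import readout, cams, ticket, ctrl gives the robot as it stands. The module is installed in compiled form; this text tells all that it offers.
- The arm moves only by the tool apply_moves, never from a script. Its arguments are lists of equal length, an entry for each row: "fingers": the closure, from -1 (fully open) to 1 (shut); "travel": the shift along the tool's x, y, z in mm, a list of three; "turn": the turn, a rotation vector about the tool's x, y, z in rad, a list of three. A call has 1 to 20 rows; each row is the pose to reach, as a shift and turn from the pose commanded when the call began, along the tool's axes at that moment; what a row does not reach only later rows make up. A row lasts 1/10 s, in which the tool goes at most 50 mm and 8.59 degrees, less where a joint would pass 70% of its speed; a pose out of reach is approached as far as the arm can. A call with a gripper value outside its range is refused whole. The fingers move at their own pace and stop on an object; "grip_force" is the grip in N (left out, the last holds). Time passes only in rows, so rows that repeat a pose let the fingers close. It gives the time, the measured TCP pose, the force and the opening at its end, in the units of the state.
- readout.sense(): the state, without advancing time (a new reading comes with each control period).
- cams.read_camera(name): name is "side" or "top"; returns (picture, depth): 384x512x3 uint8, red, green, blue; 384x512 float32, m along the optical axis (not along the pixel's ray), 0 where there is no reading.
- cams.camera_params(name): a dict with "K" (3x3 intrinsics, pixels), "R" (3x3) and "t" (3): a world point X has camera coordinates R X + t. Camera axes: x right, y down, z forward; pixel columns grow to the right and rows downward; lengths in m; the calibration is good to about 2 mm. A picture is of the moment at which its call begins. camera_params takes no time and is no camera call.
- ticket.sign_off(): hands the job in, once; it reports no verdict.
The state is a dict: "t": time; "joint_positions": joint angles; "joint_vel": joint speeds; "joint_efforts": joint torques, N m; "tool_pos": TCP position; "eef_rot": TCP orientation; "ft_force": force on the tool from outside, world axes, zero at the start; "moment": the same for the moment, N m; "finger_gap": finger opening in m.
Only numpy, scipy, OpenCV 4.12 (cv2) and the standard library are available. Lean on these libraries where they do the work, as an engineer would, in place of code of your own. Each camera call takes 0.05 s, during which the arm holds its last target.

## Working session

There is one attempt and no reset: what is moved stays moved. The work goes in short steps, Python scripts to look and compute and a tool call to move; the robot and the scene stay as the last step left them, time stands still between calls to the robot, and variables do not carry over. Pictures are saved under pics/ and viewed, and the job is handed in when it is done.

Besides the shell and the picture viewer there is one more tool, called after "Call:" by a JSON object that holds its "api" and its "payload". apply_moves: Moves the arm, as the interface text tells. Its arguments: {"type":"object","properties":{"fingers":{"type":"array","items":{"type":"number"}},"travel":{"type":"array","items":{"type":"array","items":{"type":"number"}}},"turn":{"type":"array","items":{"type":"array","items":{"type":"number"}}},"grip_force":{"type":"number"}},"required":["fingers","travel","turn"]}

```bash
mkdir -p pics
python3 - <<'E'
from bench import readout,cams,ctrl
import cv2,numpy as np
print(ctrl.grip_depth, readout.sense())
for n in("side","top"):
    p,d=cams.read_camera(n); np.savez(f"{n}0.npz",p=p,d=d,**cams.camera_params(n))
    print(n,cams.camera_params(n))
    cv2.imwrite(f"pics/{n}0.png",cv2.resize(p[:,:,::-1],(800,600),interpolation=cv2.INTER_CUBIC))
E
```

```text
0.0188 {'t': 0.0, 'joint_positions': array([-1.21030955e+00,  3.79333408e-01,  1.73478848e+00, -2.82074076e-05,
        1.02851698e+00, -3.33080857e-02]), 'joint_vel': array([ 4.21089170e-04,  5.61582356e-07, -3.59384847e-04,  5.12844522e-04,
       -1.40463587e-03,  1.83339598e-04]), 'joint_efforts': array([ 5.45790725e-03, -7.63727331e+01, -4.34364581e+01,  6.52244291e-02,
        4.24619496e-02, -1.18964267e-04]), 'tool_pos': array([ 0.26842937, -0.64605444,  0.213337  ]), 'eef_rot': array([3.13135928, 1.56974983, 1.95437238]), 'ft_force': array([ 1.47999814e-04, -1.02712142e+00, -2.84897956e-01]), 'moment': array([-0.0150498 , -0.00856742,  0.00445479]), 'finger_gap': 0.09181828730889172}
side {'K': array([[454.71750339,   0.        , 255.04768918],
       [  0.        , 454.71750339, 192.00418269],
       [  0.        ,   0.        ,   1.        ]]), 'R': array([[ 0.99206792, -0.12569439, -0.00147107],
       [-0.09828125, -0.76830178, -0.63249756],
       [ 0.07837117,  0.62762512, -0.77456095]]), 't': array([-0.53554322,  0.09365931,  1.38721282])}
top {'K': array([[477.2249704 ,   0.        , 252.36875459],
       [  0.        , 477.2249704 , 179.53730181],
       [  0.        ,   0.        ,   1.        ]]), 'R': array([[-0.01331524, -0.99990459, -0.00367555],
       [-0.99044347,  0.01369373, -0.13723783],
       [ 0.13727507,  0.00181307, -0.99053131]]), 't': array([-0.02660099,  0.52933118,  1.45357106])}
```

View pics/top0.png

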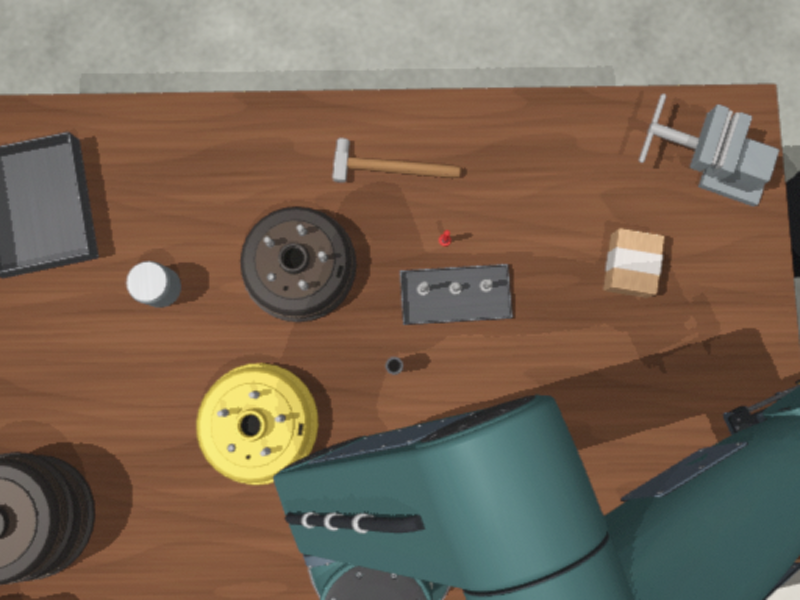

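View pics/side0.png

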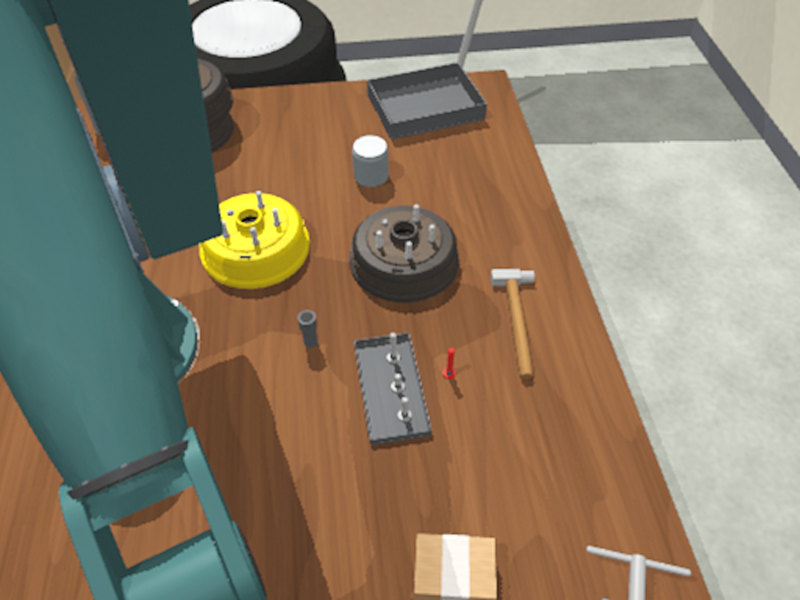

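The top view shows the dark drum around (298,263) and the tray around (456,294), out of 800x600. The arm covers the near part of the scene. I'll enlarge both.

Run:
```python
import cv2,numpy as np
t=np.load("top0.npz")["p"][:,:,::-1]; s=np.load("side0.npz")["p"][:,:,::-1]
def c(im,u,v,w,h,k): 
    return cv2.resize(im[v:v+h,u:u+w],(w*k,h*k),interpolation=cv2.INTER_CUBIC)
cv2.imwrite("pics/a.png",np.vstack([c(t,150,128,80,80,7)]))
cv2.imwrite("pics/b.png",c(t,252,165,80,48,10)); cv2.imwrite("pics/c.png",c(s,220,125,80,70,8)); cv2.imwrite("pics/d.png",c(s,220,205,80,85,7))
```

```text
(no output)
```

View pics/a.png

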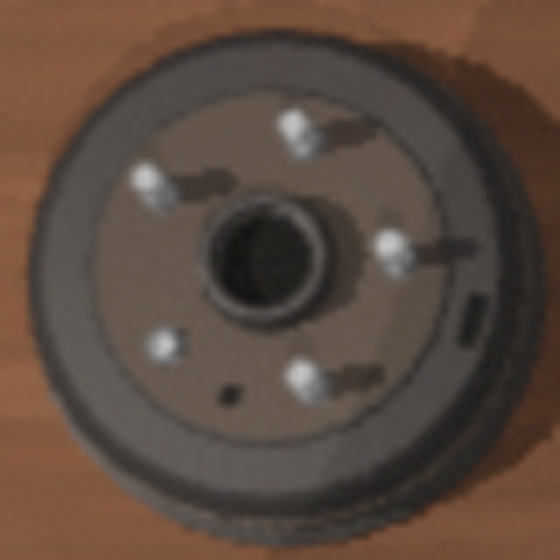

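View pics/b.png

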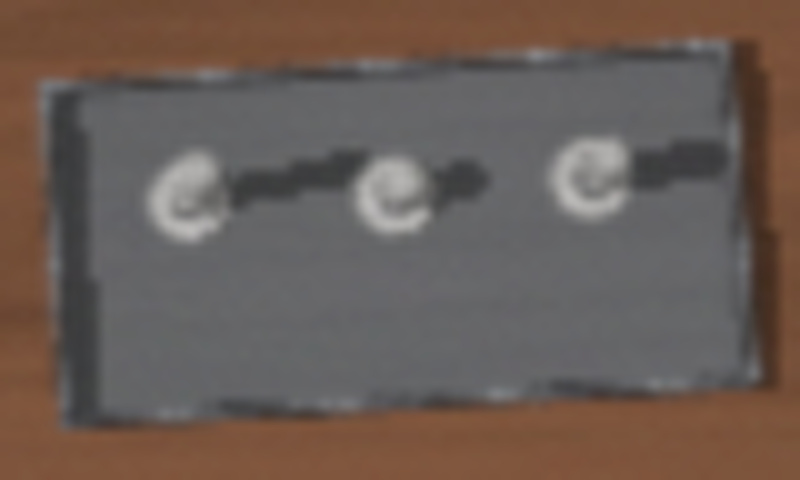

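View pics/c.png

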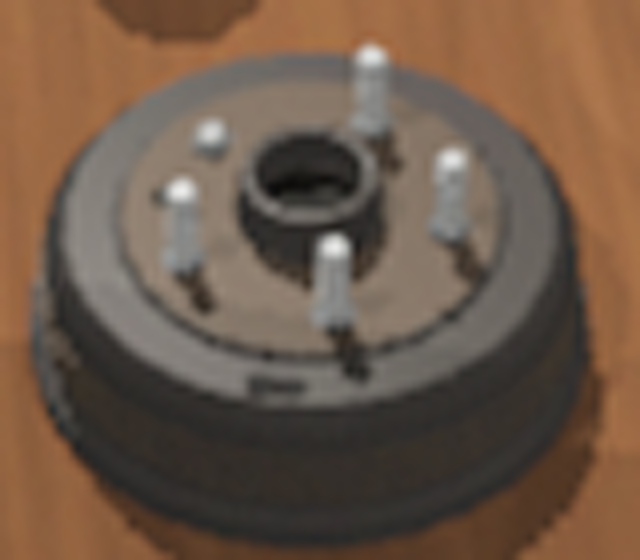

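View pics/d.png

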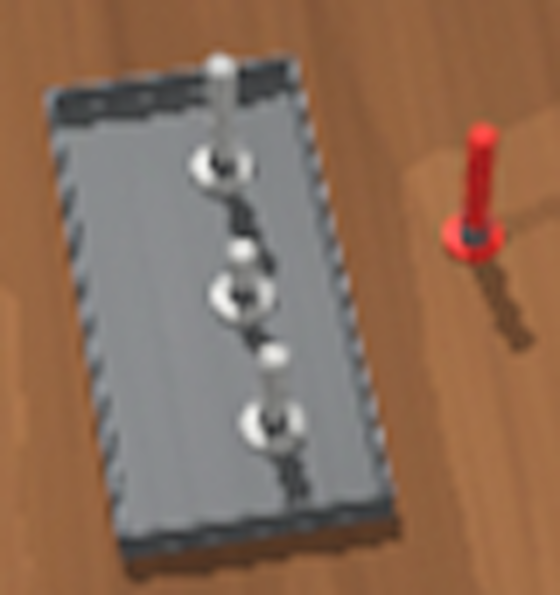

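The stump is at the lower left of the drum in the top crop, around (163,345). In the side view the spares run long, short, middle from the drum end, so the middle-length one is the rightmost in the top view. Next I'll turn these pixels into positions.

```bash
cat > h.py <<'E'
import numpy as np
C={n:np.load(n+"0.npz") for n in("top","side")}
def pl(n,u,v,z):
    c=C[n];r=c["R"].T@np.linalg.solve(c["K"],[u,v,1]);o=-c["R"].T@c["t"]
    return (o+r*(z-o[2])/r[2])
def crop(x,y,u,v,k): return u+(x+.5)/k-.5, v+(y+.5)/k-.5
E
python3 - <<'E'
from h import *
from scipy.optimize import least_squares
a=lambda x,y:crop(x,y,150,128,7); b=lambda x,y:crop(x,y,252,165,10)
c=lambda x,y:crop(x,y,220,125,8); d=lambda x,y:crop(x,y,220,205,7)
P=lambda *q:print(q[0],np.round(pl(*q[1:]),4))
P("stump top","top",*a(163,344),.08);P("stump side","side",*c(212,132),.08)
T=[(163,344,.08),(302,377,.111),(390,248,.111),(294,127,.111),(148,181,.111)]
S=[(212,132,.08),(182,190,.111),(333,243,.111),(452,158,.111),(370,55,.111)]
for n,L,f in(("top",T,a),("side",S,c)):
    X=np.array([pl(n,*f(x,y),z)[:2] for x,y,z in L])
    ang=np.arange(5)*2*np.pi/5
    # fit centre+phase
    g=lambda q:(np.c_[q[0]+.057*np.cos(q[2]+ang),q[1]+.057*np.sin(q[2]+ang)]-X).ravel()
    ph=np.arctan2(*(X[0]-X.mean(0))[::-1])
    r=least_squares(g,[*X.mean(0),ph]); q=r.x
    print(n,X.round(4).tolist(),"fit",q.round(4),"stump",(q[:2]+.057*np.array([np.cos(q[2]),np.sin(q[2])])).round(4),"res",r.fun.round(4))
P("hub","top",*a(266,258),.096)
P("mid head top","top",*b(592,177),.008);P("mid head side","side",*d(273,423),.008)
P("mid tip side","side",*d(274,354),.06);P("mid tip top","top",*b(597,165),.06)
P("short tip side","side",*d(242,250),.041);P("long tip side","side",*d(221,66),.08)
P("long head top","top",*b(187,197),.008);P("short head top","top",*b(393,195),.008)
for n,u,v,z in(("socket",394,366,.08),("tin",150,284,.09),("carton",635,262,.06),("ydrum",251,425,.096)): P(n,"top",u*.64,v*.64,z)
E
```

```text
stump top [0.5349 0.2073 0.08  ]
stump side [0.5362 0.2056 0.08  ]
top [[0.5349, 0.2073], [0.5154, 0.143], [0.5703, 0.1057], [0.6234, 0.1468], [0.6007, 0.2091]] fit [0.5689 0.1624 2.2279] stump [0.5341 0.2075] res [-0.0008  0.0002 -0.0001  0.0002  0.0003 -0.0003  0.0002 -0.0005  0.0003
  0.0003]
side [[0.5362, 0.2056], [0.5177, 0.1434], [0.5728, 0.1072], [0.6259, 0.1474], [0.6019, 0.2102]] fit [0.5709 0.1628 2.2417] stump [0.5355 0.2074] res [-0.0007  0.0018 -0.0002 -0.0005  0.0005 -0.0014 -0.0001  0.      0.0005
  0.0001]
hub [0.5693 0.1606 0.096 ]
mid head top [ 0.5216 -0.2192  0.008 ]
mid head side [ 0.522  -0.2197  0.008 ]
mid tip side [ 0.5223 -0.2191  0.06  ]
mid tip top [ 0.5185 -0.2145  0.06  ]
short tip side [ 0.5174 -0.1573  0.041 ]
long tip side [ 0.5169 -0.0924  0.08  ]
long head top [ 0.517  -0.0903  0.008 ]
short head top [ 0.5167 -0.1558  0.008 ]
socket [ 0.3582 -0.031   0.08  ]
tin [0.5213 0.4369 0.09  ]
carton [ 0.556  -0.5086  0.06  ]
ydrum [0.2518 0.2376 0.096 ]
```

The two cameras agree within about 2 mm: stump at (0.535, 0.207) and middle spare at (0.522, -0.219). I'll point with shut fingers (slim). First I work out the moves in tool axes.

```bash
cat > m.py <<'E'
from bench import readout
import numpy as np
from scipy.spatial.transform import Rotation as Ro
def to(*T):
    s=readout.sense();R=Ro.from_euler("xyz",s["eef_rot"]);print(np.round(s["tool_pos"],4),R.as_matrix().round(4).tolist())
    for t in T: print(t,R.inv().apply(np.array(t)-s["tool_pos"])*1000)
E
python3 -c "
from m import *
to((.268,-.646,.313),(.50,-.35,.313),(.57,-.1,.313),(.535,.2073,.313))"
```

```text
[ 0.2685 -0.6461  0.2134] [[-0.0004, 0.9235, 0.3837], [0.0009, 0.3837, -0.9235], [-1.0, 0.0, -0.001]]
(0.268, -0.646, 0.313) [-99.64294876  -0.40975324  -0.3590529 ]
(0.5, -0.35, 0.313) [ -99.44578272  327.40729893 -184.68469256]
(0.57, -0.1, 0.313) [ -99.23484373  487.9739493  -388.69034516]
(0.535, 0.2073, 0.313) [ -98.93287254  573.5633599  -685.89843995]
```

Call:
{"api": "apply_moves", "payload": {"fingers": [1, 1, 1, 1, 1, 1, 1, 1, 1, 1, 1, 1, 1, 1, 1, 1, 1, 1, 1, 1], "travel": [[-50, 0, 0], [-100, 0, 0], [-100, 0, 0], [-100, 40, -23], [-100, 80, -45], [-100, 120, -68], [-100, 160, -90], [-100, 200, -113], [-100, 240, -135], [-100, 280, -158], [-100, 327, -185], [-100, 350, -214], [-100, 380, -252], [-100, 410, -290], [-100, 440, -328], [-100, 465, -360], [-100, 488, -389], [-100, 488, -389], [-100, 488, -389], [-100, 488, -389]], "turn": [[0, 0, 0], [0, 0, 0], [0, 0, 0], [0, 0, 0], [0, 0, 0], [0, 0, 0], [0, 0, 0], [0, 0, 0], [0, 0, 0], [0, 0, 0], [0, 0, 0], [0, 0, 0], [0, 0, 0], [0, 0, 0], [0, 0, 0], [0, 0, 0], [0, 0, 0], [0, 0, 0], [0, 0, 0], [0, 0, 0]]}}

```text
t: 2.1
tool_pos: [0.5697, -0.1006, 0.3137]
eef_rot: [-1.583, 1.57, -2.76]
ft_force: [0.4, -0.1, -0.4]
finger_gap: 0.0003
```

```bash
python3 -c "
from m import *
to((.535,.2073,.313),(.535,.2073,.122));print(readout.sense()['t'],readout.sense()['finger_gap'],readout.sense()['joint_positions'])"
```

```text
[ 0.5697 -0.1006  0.3137] [[-0.0003, 0.9236, 0.3834], [-0.0001, 0.3834, -0.9236], [-1.0, -0.0004, -0.0]]
(0.535, 0.2073, 0.313) [   0.6735498    85.97048597 -297.70058475]
(0.535, 0.2073, 0.122) [ 191.67353622   86.04249564 -297.69973928]
2.1 0.00027598883118726736 [-2.14979254e-01  7.99077481e-02  1.91206267e+00 -2.32119716e-04
  1.14993413e+00  9.62452092e-01]
```

Call:
{"api": "apply_moves", "payload": {"fingers": [1, 1, 1, 1, 1, 1, 1, 1, 1, 1, 1, 1, 1, 1, 1, 1], "travel": [[0, 12, -42], [0, 24, -84], [0, 36, -126], [0, 48, -168], [0, 60, -210], [0, 72, -252], [0, 86, -298], [0, 86, -298], [0, 86, -298], [30, 86, -298], [60, 86, -298], [90, 86, -298], [110, 86, -298], [120, 86, -298], [120, 86, -298], [120, 86, -298]], "turn": [[0, 0, 0], [0, 0, 0], [0, 0, 0], [0, 0, 0], [0, 0, 0], [0, 0, 0], [0, 0, 0], [0, 0, 0], [0, 0, 0], [0, 0, 0], [0, 0, 0], [0, 0, 0], [0, 0, 0], [0, 0, 0], [0, 0, 0], [0, 0, 0]]}}

```text
t: 3.7
tool_pos: [0.5358, 0.2076, 0.1948]
eef_rot: [1.482, 1.57, 0.304]
ft_force: [-0.3, 0.0, -0.7]
finger_gap: 0.0004
```

Run:
```python
from m import *
from bench import cams
import cv2
to((.535,.2073,.122))
p,d=cams.read_camera("side"); cv2.imwrite("pics/s1.png",cv2.resize(p[60:240,140:380,::-1],(800,600),interpolation=cv2.INTER_CUBIC))
```

```text
[0.5358 0.2076 0.1948] [[0.0009, 0.9239, 0.3827], [0.0003, 0.3827, -0.9239], [-1.0, 0.0009, 0.0001]]
(0.535, 0.2073, 0.122) [ 7.28205956e+01 -8.86843428e-01  7.13297790e-03]
```

View pics/s1.png

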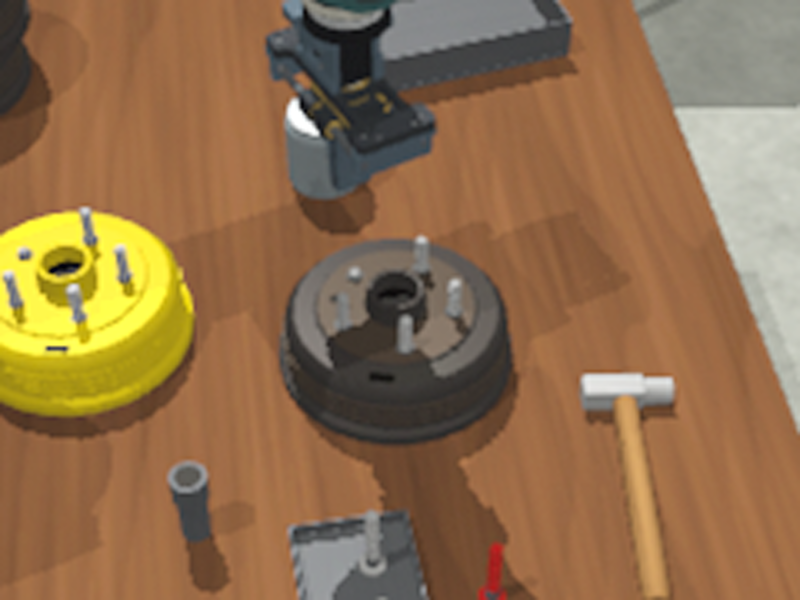

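The drum is undisturbed. The stump is at (354,274), with the shut fingers above it. I'll descend and hold.

Call:
{"api": "apply_moves", "payload": {"fingers": [1, 1, 1, 1, 1, 1, 1, 1, 1, 1, 1, 1, 1, 1, 1, 1, 1, 1, 1, 1], "travel": [[20, 0, 0], [40, 0, 0], [55, 0, 0], [65, 0, 0], [73, -1, 0], [73, -1, 0], [73, -1, 0], [73, -1, 0], [73, -1, 0], [73, -1, 0], [73, -1, 0], [73, -1, 0], [73, -1, 0], [73, -1, 0], [73, -1, 0], [73, -1, 0], [73, -1, 0], [73, -1, 0], [73, -1, 0], [73, -1, 0]], "turn": [[0, 0, 0], [0, 0, 0], [0, 0, 0], [0, 0, 0], [0, 0, 0], [0, 0, 0], [0, 0, 0], [0, 0, 0], [0, 0, 0], [0, 0, 0], [0, 0, 0], [0, 0, 0], [0, 0, 0], [0, 0, 0], [0, 0, 0], [0, 0, 0], [0, 0, 0], [0, 0, 0], [0, 0, 0], [0, 0, 0]]}}

```text
t: 5.75
tool_pos: [0.5341, 0.2079, 0.1209]
eef_rot: [2.523, 1.571, 1.346]
ft_force: [-0.2, -0.3, -0.2]
finger_gap: 0.0004
```

Run:
```python
from m import *
from bench import cams
import cv2
to((.535,.2073,.122),(.535,.2073,.312))
for n in("side","top"):
    p,d=cams.read_camera(n); q=p[60:240,140:380] if n=="side" else p[60:240,80:320]; cv2.imwrite(f"pics/{n}2.png",cv2.resize(q[:,:,::-1],(800,600),interpolation=cv2.INTER_CUBIC))
```

```text
[0.5341 0.2079 0.1209] [[0.0, 0.9235, 0.3837], [0.0, 0.3837, -0.9235], [-1.0, 0.0, -0.0]]
(0.535, 0.2073, 0.122) [-1.05957368  0.58137397  0.84322258]
(0.535, 0.2073, 0.312) [-191.05957358    0.58494576    0.83820568]
```

View pics/side2.png

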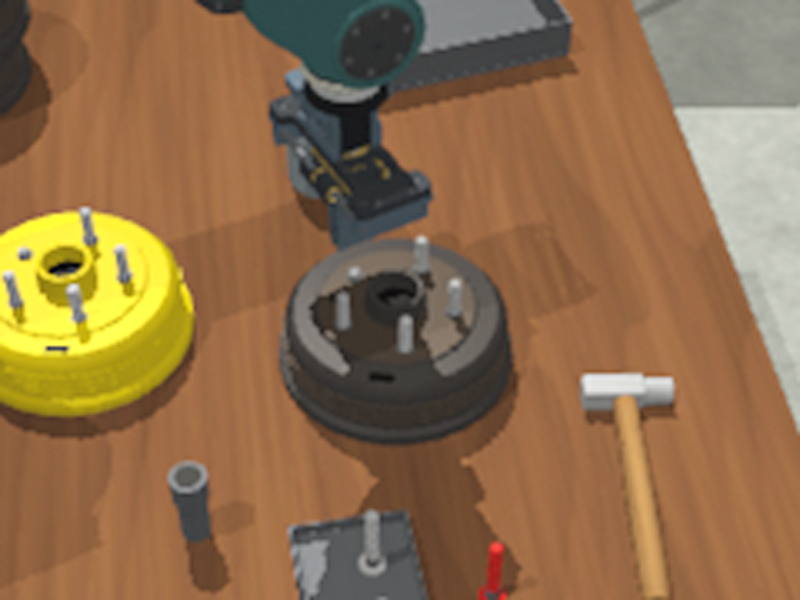

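View pics/top2.png

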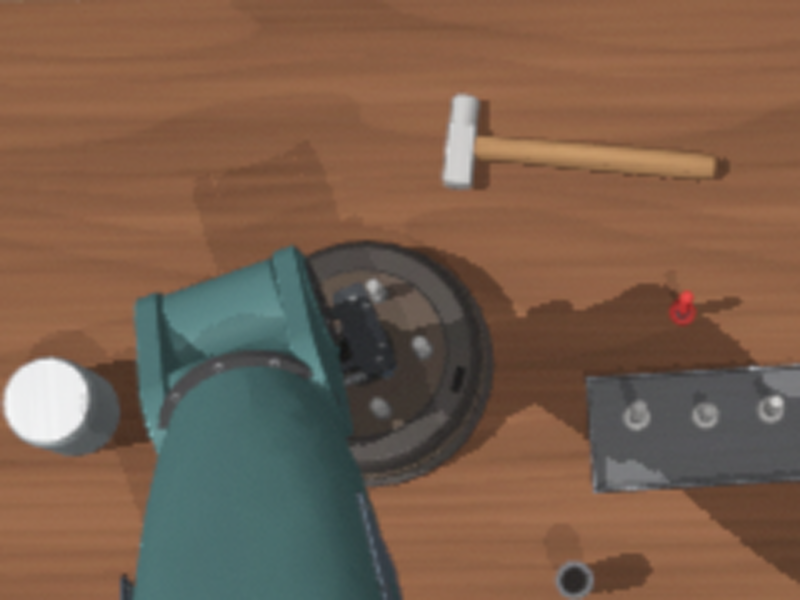

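The side view shows the closed fingers standing over the stump at about (354,270), and nothing has been touched. I'll hold a little longer, then rise.

Call:
{"api": "apply_moves", "payload": {"fingers": [1, 1, 1, 1, 1, 1, 1, 1, 1, 1, 1, 1, 1, 1, 1, 1, 1], "travel": [[0, 0, 0], [0, 0, 0], [0, 0, 0], [0, 0, 0], [0, 0, 0], [0, 0, 0], [0, 0, 0], [0, 0, 0], [0, 0, 0], [0, 0, 0], [-30, 0, 0], [-70, 0, 0], [-110, 0, 0], [-150, 0, 0], [-190, 0, 0], [-190, 0, 0], [-190, 0, 0]], "turn": [[0, 0, 0], [0, 0, 0], [0, 0, 0], [0, 0, 0], [0, 0, 0], [0, 0, 0], [0, 0, 0], [0, 0, 0], [0, 0, 0], [0, 0, 0], [0, 0, 0], [0, 0, 0], [0, 0, 0], [0, 0, 0], [0, 0, 0], [0, 0, 0], [0, 0, 0]]}}

```text
t: 7.55
tool_pos: [0.5344, 0.2079, 0.3116]
eef_rot: [1.522, 1.569, 0.345]
ft_force: [0.3, -0.1, -0.3]
finger_gap: 0.0005
```

```bash
python3 -c "
from m import *
to((.57,0,.312),(.522,-.2193,.312))"
```

```text
[0.5344 0.2079 0.3116] [[0.0016, 0.9235, 0.3836], [0.0006, 0.3836, -0.9235], [-1.0, 0.0017, 0.0001]]
(0.57, 0, 0.312) [ -0.49254807 -46.83885527 205.66807446]
(0.522, -0.2193, 0.312) [  -0.69182604 -175.2997843   389.77195818]
```

Call:
{"api": "apply_moves", "payload": {"fingers": [1, 1, 1, 1, 1, 1, 1, 1, 1, 1, 1, 1, 1, 1, 1, 1, 1, 1], "travel": [[0, -10, 40], [0, -19, 80], [0, -28, 120], [0, -38, 160], [0, -47, 206], [0, -75, 245], [0, -100, 282], [0, -125, 318], [0, -150, 354], [0, -175, 390], [0, -175, 390], [0, -175, 390], [30, -175, 390], [65, -175, 390], [100, -175, 390], [130, -175, 390], [130, -175, 390], [130, -175, 390]], "turn": [[0, 0, 0], [0, 0, 0], [0, 0, 0], [0, 0, 0], [0, 0, 0], [0, 0, 0], [0, 0, 0], [0, 0, 0], [0, 0, 0], [0, 0, 0], [0, 0, 0], [0, 0, 0], [0, 0, 0], [0, 0, 0], [0, 0, 0], [0, 0, 0], [0, 0, 0], [0, 0, 0]]}}

```text
t: 9.35
tool_pos: [0.5222, -0.2185, 0.181]
eef_rot: [-2.479, 1.569, 2.628]
ft_force: [0.3, 0.2, 0.5]
finger_gap: 0.0005
```

```bash
python3 -c "
from m import *
to((.522,-.2193,.096))"
```

```text
[ 0.5222 -0.2185  0.181 ] [[-0.0012, 0.9231, 0.3847], [0.0007, 0.3847, -0.9231], [-1.0, -0.0008, -0.0011]]
(0.522, -0.2193, 0.096) [84.96751507 -0.45645464  0.72139707]
```

Call:
{"api": "apply_moves", "payload": {"fingers": [1, 1, 1, 1, 1, 1, 1, 1, 1, 1, 1, 1, 1, 1, 1, 1, 1, 1, 1, 1], "travel": [[25, 0, 0], [45, 0, 0], [65, 0, 0], [77, 0, 0], [85, 0, 1], [85, 0, 1], [85, 0, 1], [85, 0, 1], [85, 0, 1], [85, 0, 1], [85, 0, 1], [85, 0, 1], [85, 0, 1], [85, 0, 1], [85, 0, 1], [85, 0, 1], [85, 0, 1], [85, 0, 1], [85, 0, 1], [85, 0, 1]], "turn": [[0, 0, 0], [0, 0, 0], [0, 0, 0], [0, 0, 0], [0, 0, 0], [0, 0, 0], [0, 0, 0], [0, 0, 0], [0, 0, 0], [0, 0, 0], [0, 0, 0], [0, 0, 0], [0, 0, 0], [0, 0, 0], [0, 0, 0], [0, 0, 0], [0, 0, 0], [0, 0, 0], [0, 0, 0], [0, 0, 0]]}}

```text
t: 11.35
tool_pos: [0.5226, -0.2204, 0.096]
eef_rot: [1.094, 1.571, -0.083]
ft_force: [0.0, 0.5, 0.4]
finger_gap: 0.0006
```

Call:
{"api": "apply_moves", "payload": {"fingers": [1, 1, 1, 1, 1, 1, 1, 1, 1, 1], "travel": [[0, 0, 0], [0, 0, 0], [0, 0, 0], [0, 0, 0], [0, 0, 0], [0, 0, 0], [0, 0, 0], [0, 0, 0], [0, 0, 0], [0, 0, 0]], "turn": [[0, 0, 0], [0, 0, 0], [0, 0, 0], [0, 0, 0], [0, 0, 0], [0, 0, 0], [0, 0, 0], [0, 0, 0], [0, 0, 0], [0, 0, 0]]}}

```text
t: 12.35
tool_pos: [0.5226, -0.2204, 0.0959]
eef_rot: [-3.109, 1.571, 1.997]
ft_force: [-0.3, 0.1, 0.2]
finger_gap: 0.0004
```

Run:
```python
from m import *
from bench import cams
import cv2
to((.522,-.2193,.096)); print(readout.sense()["t"])
p,d=cams.read_camera("side"); q=p[130:310,140:380]; cv2.imwrite(f"pics/side3.png",cv2.resize(q[:,:,::-1],(800,600),interpolation=cv2.INTER_CUBIC))
```

```text
[ 0.5226 -0.2204  0.0959] [[-0.0, 0.9235, 0.3836], [0.0, 0.3836, -0.9235], [-1.0, -0.0, -0.0]]
(0.522, -0.2193, 0.096) [-0.06386507 -0.09609015 -1.21931302]
12.35
```

View pics/side3.png

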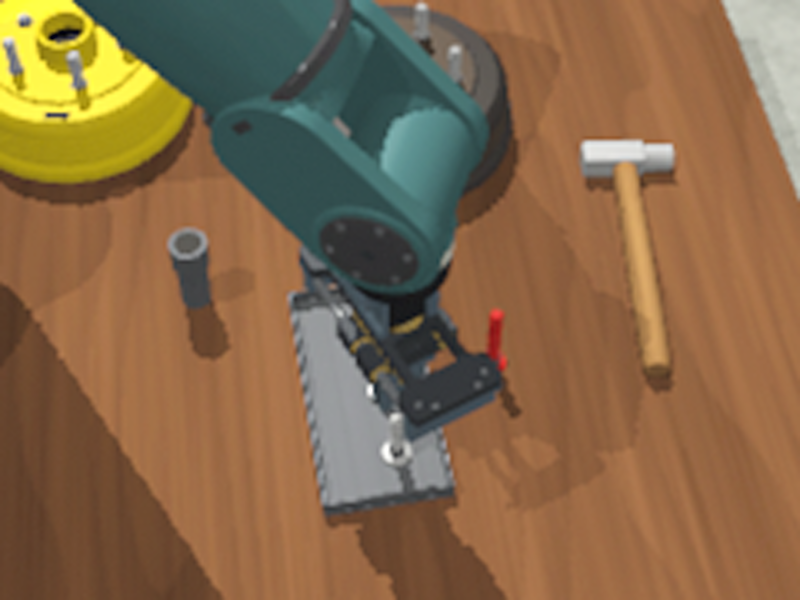

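The picture shows the fingers just above the middle spare's tip at about (397,415). The spare is upright and untouched, and the hold has lasted over 2 s. Handing in.

```bash
python3 -c "
from bench import ticket;print(ticket.sign_off())"
```

```text
the job is handed in; nothing more can be done
None
```

I pointed with closed fingers at the sheared stump, then at the middle-length spare, and handed the job in with the arm still over the spare. The sign-off gives no verdict.

| Target | Measured position (x, y) | Grasp point above its top | Sideways offset | Hold |
|---|---|---|---|---|
| Stump | (0.535, 0.207) | about 60 mm | about 1 mm | over 2 s |
| Middle spare (the one furthest from the drum) | (0.522, -0.219) | about 55 mm | about 1.3 mm | over 2 s |

- **Travel:** between the two I moved with the fingertips about 0.31 m above the bench, well over every stud.
- **Contact:** force readings stayed at noise level (under 1 N), and the pictures taken at both holds showed nothing visibly moved. I did not measure object positions again afterwards.
- **Disagreements:** the two cameras agreed on both positions to about 2 mm. The exception was the top-view reading of the middle spare's tip, which was blurred and about 6 mm off. I used the side view and the stud's head instead, and those agreed with each other.
- **Not confirmed by eye:** from these camera angles the gripper partly hides the fingertips, so the offsets come from the measured tool position.

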